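# Fetch the coarse stone from under the small ones and clamp it in the stone holder

## Task

Lay the two small whetstones from the stone case side by side flat on the rubber mat, then take out the big coarse stone that lay under them, set it flat and lengthwise on the bed of the stone holder and slide the holder's loose jaw up until the stone is held snugly between both jaws. Put each small stone back flat in its own seat in the case, where it came from.

Things in the scene. Friction and masses are not known exactly. Their poses are not given: they have to be found in the camera images.
- coarse_center (a point): centre of the big coarse whetstone, a plain orange-brown block 180 mm long (its y axis), 62 mm wide (x), 25 mm high (z up), about 0.55 kg. At the start it lies lengthwise in the groove of the wooden case, under the two small stones; fingers can take it across its width at its middle, where the case's sides are cut away
- medium_center (a point): centre of the middle-sized whetstone, a green block 108 mm long (y), 46 mm wide (x), 22 mm high (z up), about 0.26 kg. At the start it lies across the case in its seat, over the near end of the coarse stone; fingers can take it across its width at its middle
- small_center (a point): centre of the smallest whetstone, a grey block 100 mm long (y), 40 mm wide (x), 18 mm high (z up), about 0.17 kg. At the start it lies across the case in its seat, over the far end of the coarse stone; fingers can take it across its width at its middle
- stone_case: dark wooden stone case, 204 (x) x 128 (y) x 41 mm, fixed; origin at the centre of its underside. Along x a groove 68 mm wide with its floor at 6 mm. The shoulders beside it are 32 mm high and bear the small stones, which bridge it (1 mm above the coarse stone). The sides are cut away to the outside over the middle 54 mm, down to 6 mm; the ends over 68 mm, to 30 mm
- seat_medium (a point): middle of the case's larger, near (-x) seat, for the green stone: 115 mm long (y), 54 mm wide (x), at the height of the shoulders (32 mm above the table); its rims are 9 mm higher, but beside the stone's middle (68 mm) there is no rim on either side
- seat_small (a point): middle of the case's smaller, far (+x) seat, for the grey stone: 107 mm long (y), 48 mm wide (x), 32 mm above the table, rims 9 mm higher, none beside the stone's middle (68 mm). The green stone does not fit into it
- holder_bed (a point): on the bed (14 mm above the table) of the flat bare-metal stone holder, base 264 x 74 mm, fixed, turned up to 0.16 rad: here the middle of the coarse stone's underside lies when the stone touches the fixed jaw. x points along the bed to the fixed jaw (far end), whose face is 90 mm from here, 74 mm wide, 17 mm high; y across, z up. The loose jaw is at -x (near end)
- loose_jaw (a joint): travel (m) of the holder's loose jaw towards the fixed jaw: 0 jaws 215 mm apart, 0.050 at most (165 mm apart); at 0.035 both jaws touch the 180 mm stone. It pushes a stone that does not yet touch the fixed jaw along the bed. Moving it takes about 3 N, up to 12 N with the stone; it stays where it is left. Starts at 0.001 to 0.012
- jaw_grip (a point): centre of the loose jaw's black grip: an upright block 18 mm along the holder (x), 26 mm across (y), 24 mm high from the bed, its centre 12 mm above the bed and 21 mm behind the jaw's face (the face is at +x). The jaw is 70 mm wide, 17 mm high, 10 mm thick; beside the grip is only a foot 6 mm high, 46 mm across. Take the grip across y from above, or push it
- mat_top (a point): middle of the top of the flat black rubber mat, 200 (x) x 118 mm (y), 3 mm thick, fixed, turned up to 0.16 rad, empty at the start. Both small stones have room on it side by side, lying along its y

How it is judged:
By the outcome, as a careful person would: the job done as asked, in the order asked, and still so for the second after the job is handed in, with the robot touching nothing.
It also fails if it takes over 136 s, if anything falls off the work surface, if the arm or the gripper's body presses on something with over 40 N, if the wrist force passes 120 N, or if a joint passes its speed limit or range.

## Robot

A 7-joint arm with a two-finger parallel gripper is mounted at the origin on a cart in front of the work surface, level with it; the furniture and walls round the work are solid. World frame = base frame: x ahead of the robot, y to its left, z up, the work surface at z = 0. Lengths are in m, angles in rad, forces in N, time in s.
With the tool pointing down it reaches from about 0.425 to 0.925 m from the base axis. Payload 6.8 kg.
Tool frame: the origin (TCP) lies at the very end of the fingers, on their centre line; the grasp point (between the pads) lies grasp_offset behind it (grasp_offset is the distance from the TCP to the grasp point, in m); z points along the fingers, y is the direction in which the jaws open and shut (so a half turn about z gives the same grasp; the last joint's range is limited). The gripper opens to 85 mm and grips with 20 to 120 N. Pads are 22 mm wide; open, the fingers measure 114 mm over their backs; the gripper's body (76 mm by 85 mm) begins 54 mm behind the grasp point. The pads swing forward as they close: fully open they stand 13 mm farther back than shut.
Start: joints at [-1.305, 0.477, 0.022, 1.555, -0.011, 1.109, -0.083], TCP at [0.246, 0.628, 0.231] pointing down, gripper open.
Joint ranges: [-2.96, 2.96], [-0.34, 2.1], [-1.41, 1.46], [0.24, 2.44], [-1.37, 4.51], [0.17, 1.92], [-2.96, 2.96]. Speed limits (rad/s): [2.39, 2.39, 3.14, 3.14, 3.14, 3.14, 3.14].

## Interface

Orientations are given as a unit quaternion [w, x, y, z].
In Python, from station import * gives the robot as it stands.
- The arm moves only by the shell command python3 -m handwheel 'ROWS' [FORCE]. ROWS is JSON, one flat list of numbers, 7 for each row, row after row: the shift along the world's x, y, z in cm, then the turn, a rotation vector about the world's x, y, z in degrees, then the opening, from 0 (shut) to 1 (fully open). In form: [tx, ty, tz, ax, ay, az, fingers, tx, ty, tz, ax, ay, az, fingers, ...]. A call has 1 to 8 rows; each row is the pose to reach, as a shift and turn from the pose measured when the call began; what a row does not reach only later rows make up. A row lasts 1/12 s, in which the tool goes at most 41.7 mm and 7.16 degrees, less where a joint would pass 70% of its speed; a pose out of reach is approached as far as the arm can. A call with a gripper value outside its range is refused whole. The fingers move at their own pace and stop on an object; FORCE is the grip in N (left out, the last holds). Time passes only in rows, so rows that repeat a pose let the fingers close. It gives the time, the measured TCP pose, the force and the opening at its end, in the units of the state.
- get_obs(): the state, without advancing time (a new reading comes with each control period).
- read_camera(name): name is "scene" or "top" or "wrist"; returns the picture (480x640x3 uint8, red, green, blue); there is no depth.
- camera_info(name): a dict with "fx", "fy", "cx", "cy" (pixels), "R" (3x3) and "t" (3): a world point X has camera coordinates R X + t; the wrist camera has in their place "mount" (4x4, takes a point from camera to tool coordinates, whose origin is the TCP and whose axes are the flange's). Camera axes: x right, y down, z forward; pixel columns grow to the right and rows downward; lengths in m; the calibration is good to about 2 mm. A picture is of the moment at which its call begins: read the wrist's pose just before it. camera_info takes no time and is no camera call.
- hand_in(): hands the job in, once; it reports no verdict.
The state is a dict: "t": time; "q": joint angles; "joint_vel": joint speeds; "joint_torque": joint torques, N m; "eef_pos": TCP position; "tool_rot": TCP orientation; "contact_force": force on the tool from outside, world axes, zero at the start; "torque": the same for the moment, N m; "gripper_width": opening from 0.0 (shut) to 1.0 (fully open).
Only numpy, scipy, OpenCV 4.12 (cv2) and the standard library are available. Lean on these libraries where they do the work, as an engineer would, in place of code of your own. Each camera call takes 0.05 s, during which the arm holds its last target. There are 200 camera calls.

## Working session

There is one attempt and no reset: what is moved stays moved. The work goes in short steps, Python scripts to look and compute and a shell command to move; the robot and the scene stay as the last step left them, time stands still between calls to the robot, and variables do not carry over. Pictures are saved under pics/ and viewed, on a budget of 14 in all, crops included, one or two more only if the job needs it, and the job is handed in when it is done.

```bash
mkdir -p pics; ls; python3 - <<'E'
from station import *
import cv2,numpy as np
o=get_obs();print(o['t'],o['eef_pos'],o['tool_rot'],o['gripper_width'],o['contact_force'])
for n in("top","scene"):
    i=camera_info(n);print(n,i)
    cv2.imwrite(f'pics/{n}0.png',read_camera(n)[:,:,::-1])
print(camera_info("wrist"))
try: print(grasp_offset)
except Exception as e: print(e)
E
```

```text
pics
0.0 [0.24625023 0.6278323  0.23033137] [-1.07307199e-04  1.85775398e-01  9.82591807e-01 -9.11891451e-04] 0.9959015844163962 [-0.76029934 -0.3534965   0.26359243]
top {'fx': 521.7994189994338, 'fy': 521.7994189994338, 'cx': 318.83145892356146, 'cy': 229.80684671629405, 'R': array([[ 0.00788639, -0.99986737, -0.01424944],
       [-0.99030481, -0.00583304, -0.13878887],
       [ 0.13868735,  0.01520583, -0.99021947]]), 't': array([0.09550129, 0.49731525, 0.86463408])}
scene {'fx': 595.5362454217221, 'fy': 595.5362454217221, 'cx': 330.72682146645013, 'cy': 243.59043183931865, 'R': array([[-0.67282248, -0.73946503, -0.02239148],
       [-0.29340713,  0.29450457, -0.90949399],
       [ 0.67913339, -0.60535818, -0.41511361]]), 't': array([0.40438939, 0.19441638, 0.72350552])}
{'fx': 351.1843911344619, 'fy': 351.1843911344619, 'cx': 319.6836431349327, 'cy': 241.71020627984979, 'mount': array([[-4.74486027e-04, -9.56858443e-01, -2.90554118e-01,
         7.44898795e-02],
       [ 9.99999387e-01, -1.63195116e-04, -1.09560007e-03,
         4.61676270e-04],
       [ 1.00091716e-03, -2.90554459e-01,  9.56857933e-01,
        -1.42912856e-01],
       [ 0.00000000e+00,  0.00000000e+00,  0.00000000e+00,
         1.00000000e+00]])}
0.0187
```

View pics/top0.png

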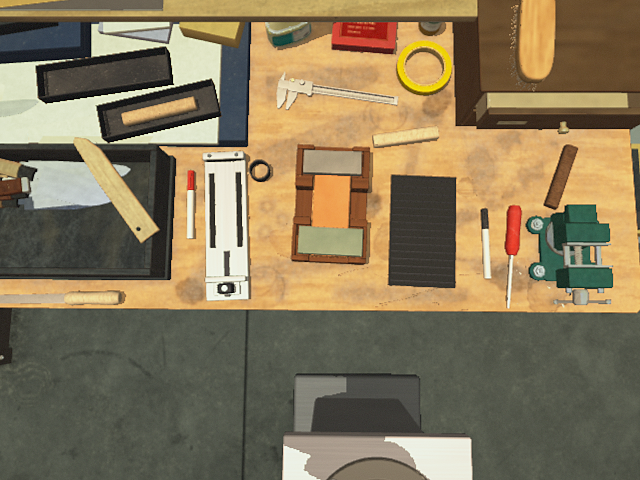

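The top view shows the case at (333,204), with the grey stone at (332,162) and the green one at (331,241). The mat is at (423,231), and the holder at (227,225) with its black grip at (227,288). Next I'll segment these for poses.

```bash
cat > h.py <<'E'
import numpy as np,cv2
from station import *
from scipy.spatial.transform import Rotation as Ro
def grab(n):
    o=get_obs(); im=read_camera(n); i=camera_info(n)
    K=np.array([[i['fx'],0,i['cx']],[0,i['fy'],i['cy']],[0,0,1]])
    if n=='wrist':
        q=o['tool_rot'];T=np.eye(4);T[:3,:3]=Ro.from_quat([q[1],q[2],q[3],q[0]]).as_matrix();T[:3,3]=o['eef_pos']
        C=np.linalg.inv(T@i['mount']);R,t=C[:3,:3],C[:3,3]
    else: R,t=i['R'],i['t']
    return im,K,R,t
def toplane(px,z,K,R,t):
    px=np.atleast_2d(px).astype(float);c=-R.T@t
    d=(np.linalg.inv(K)@np.c_[px,np.ones(len(px))].T).T@R
    return c+d*((z-c[2])/d[:,2])[:,None]
def blob(mask,roi,z,cam):
    "largest blob in roi -> centre, sizes, long-axis angle (deg), on plane z"
    m=np.zeros(mask.shape,np.uint8);x0,y0,x1,y1=roi;m[y0:y1,x0:x1]=mask[y0:y1,x0:x1]
    m=cv2.morphologyEx(m,cv2.MORPH_OPEN,np.ones((3,3)))
    c=max(cv2.findContours(m,0,cv2.CHAIN_APPROX_NONE)[0],key=cv2.contourArea)[:,0]
    P=toplane(c,z,*cam)[:,:2]*1000
    (cx,cy),(w,h),a=cv2.minAreaRect(P.astype(np.float32))
    if w<h: w,h,a=h,w,a+90
    return np.round([cx,cy,w,h,(a+90)%180-90],1)
def yaw():
    q=get_obs()['tool_rot'];y=Ro.from_quat([q[1],q[2],q[3],q[0]]).as_matrix()[:,1];return np.degrees(np.arctan2(y[1],y[0]))
E
cat > m.py <<'E'
from h import *
im,*cam=grab('top');hsv=cv2.cvtColor(im,cv2.COLOR_RGB2HSV)
for p in [(332,162),(331,241),(332,200),(423,231),(227,170),(227,225),(212,200),(270,225)]: print(p,hsv[p[1],p[0]])
H,S,V=[hsv[...,k].astype(int) for k in range(3)]
print('green',blob((H>25)&(H<90)&(S>25),(285,222,380,265),.054,cam))
print('grey',blob((S<50),(295,145,375,185),.050,cam))
print('orange',blob((H<16)&(S>110)&(V>190),(305,170,358,232),.031,cam))
print('mat',blob((V<80),(380,165,465,295),.003,cam))
print('holder',blob((S<45)&(V>150),(195,145,256,305),.014,cam))
print('grip',blob((V<90),(212,278,242,302),.038,cam))
print('yaw',yaw(),np.round(toplane([(227,288)],.038,*cam),3))
big=cv2.resize(im[140:310,190:460],None,fx=2.9,fy=2.9,interpolation=cv2.INTER_CUBIC)
cv2.imwrite('pics/top1.png',big[:,:,::-1])
E
python3 m.py
```

```text
(332, 162) [ 20  66 171]
(331, 241) [ 31  69 170]
(332, 200) [ 15 170 239]
(423, 231) [20 39 59]
(227, 170) [ 26  23 237]
(227, 225) [ 24  21 239]
(212, 200) [23 59 56]
(270, 225) [ 17 122 223]
green [475.4  79.5 108.3  46.4  87.3]Traceback (most recent call last):
  File "m.py", line 6, in <module>
    print('grey',blob((S<50),(295,145,375,185),.050,cam))
                 ~~~~^^^^^^^^^^^^^^^^^^^^^^^^^^^^^^^^^^^
  File "h.py", line 20, in blob
    c=max(cv2.findContours(m,0,cv2.CHAIN_APPROX_NONE)[0],key=cv2.contourArea)[:,0]
      ~~~^^^^^^^^^^^^^^^^^^^^^^^^^^^^^^^^^^^^^^^^^^^^^^^^^^^^^^^^^^^^^^^^^^^^
ValueError: max() iterable argument is empty
```

View pics/scene0.png

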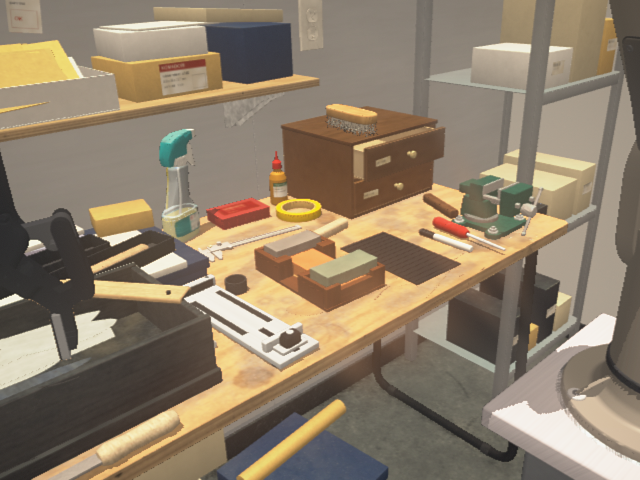

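The scene view shows the case at (320,265), mat at (400,256) and holder at (250,320), with the jaw grip at the near end (290,340). The arm is at upper left, and nothing tall stands near the case.

```bash
sed -i "s/(S<50),(295,145,375,185)/(S<90)\&(V>120),(295,145,375,185)/" m.py; python3 m.py
```

```text
(332, 162) [ 19  69 173]
(331, 241) [ 31  66 169]
(332, 200) [ 15 170 240]
(423, 231) [23 39 52]
(227, 170) [ 26  23 237]
(227, 225) [ 24  22 239]
(212, 200) [18 46 55]
(270, 225) [ 18 124 223]
green [475.3  79.6 108.3  46.3  87.3]
grey [613.9  76.6 100.3  39.8  88.4]
orange [5.485e+02 7.990e+01 9.240e+01 6.280e+01 2.000e-01]
mat [501.3 -85.2 198.2 116.2  -2.2]
holder [500.5 264.7 248.1  74.9   2.9]
grip [396.5 248.9  15.4  10.2   1.8]
yaw 68.58330940321217 [[0.396 0.254 0.038]]
```

View pics/top1.png

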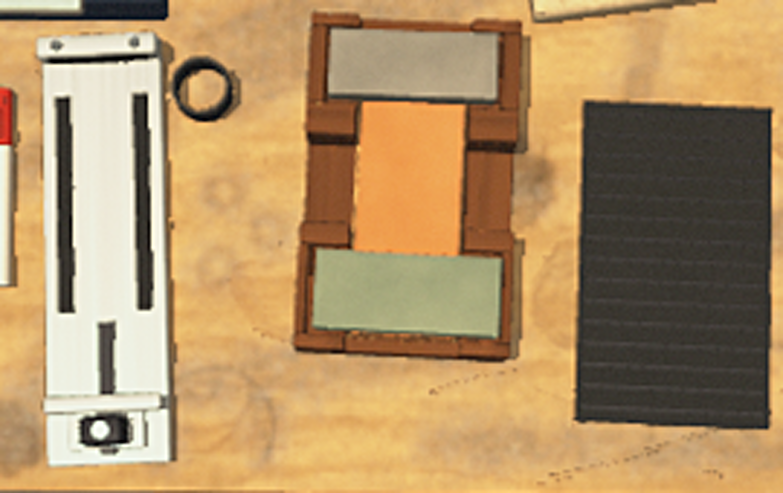

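Positions (mm): green (475,80), grey (614,77), mat centre (501,-85) at -2.2°, holder at about +2.9°, grip about (396,253). All are plausible, and the sizes match the ones given. The case is turned about -2.5°. Next I'll move above the case for a closer look from the wrist.

```bash
python3 -m handwheel '[30,-55,4,0,0,-71,1,30,-55,4,0,0,-71,1,30,-55,4,0,0,-71,1,30,-55,4,0,0,-71,1,30,-55,4,0,0,-71,1,30,-55,4,0,0,-71,1,30,-55,4,0,0,-71,1,30,-55,4,0,0,-71,1]' 40
python3 -c "
from h import *;o=get_obs();p=o['eef_pos'];print((np.array([.545,.078,.26])-p)*100,-2.5-yaw())"
```

```text
t: 0.87
eef_pos: [0.4061, 0.3343, 0.2524]
tool_rot: [-0.0, 0.636, 0.771, -0.0]
contact_force: [1.0, -0.3, -0.5]
gripper_width: 1.001
[ 13.88784231 -25.63048735   0.76176075] -13.438393332536705
```

```bash
python3 -m handwheel '[13.9,-25.6,0.8,0,0,-13.4,1,13.9,-25.6,0.8,0,0,-13.4,1,13.9,-25.6,0.8,0,0,-13.4,1,13.9,-25.6,0.8,0,0,-13.4,1,13.9,-25.6,0.8,0,0,-13.4,1,13.9,-25.6,0.8,0,0,-13.4,1,13.9,-25.6,0.8,0,0,-13.4,1,13.9,-25.6,0.8,0,0,-13.4,1]'
python3 - <<'E'
from h import *
im,*cam=grab('wrist');cv2.imwrite('pics/w1.png',im[:,:,::-1])
print(yaw(),get_obs()['eef_pos'])
def pr(X): 
    K,R,t=cam;c=K@(R@np.array(X)+t);return np.round(c[:2]/c[2])
for n,X in dict(green=(.4753,.0796,.054),grey=(.6139,.0766,.05),mat=(.501,-.085,.003),grip=(.397,.251,.038),hold=(.5,.265,.014)).items(): print(n,pr(X))
E
```

```text
t: 1.53
eef_pos: [0.548, 0.069, 0.2613]
tool_rot: [0.002, 0.726, 0.688, -0.0]
contact_force: [0.9, -0.5, 1.6]
gripper_width: 1.003
-2.977564744886779 [0.54673768 0.07263572 0.26079921]
green [247. 205.]
grey [384. 199.]
mat [290. 322.]
grip [143.  21.]
hold [258.   5.]
```

View pics/w1.png

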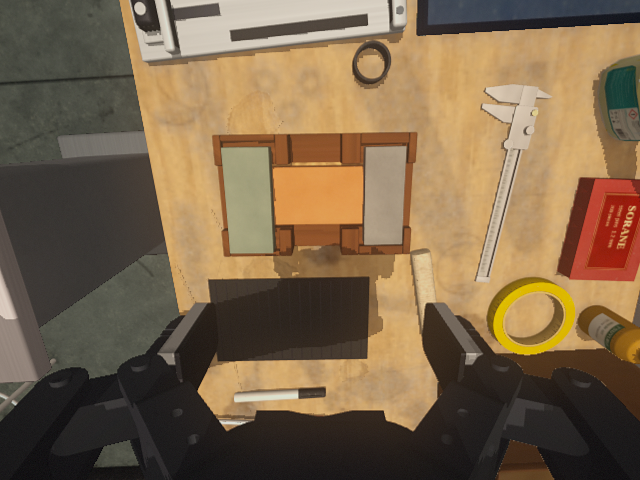

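The wrist view shows green at (248,201), grey at (385,196) and the mat at (289,319). Predictions were (247,205), (384,199) and (290,322), so the cameras agree within about 4 px (arm possibly still settling). I'll measure once more with the wrist camera, which also gives the case outline.

```bash
cat > mw.py <<'E'
from h import *
im,*cam=grab('wrist');hsv=cv2.cvtColor(im,cv2.COLOR_RGB2HSV)
H,S,V=[hsv[...,k].astype(int) for k in range(3)]
print('green',blob((H>25)&(H<90)&(S>25)&(V>90),(215,135,275,260),.054,cam))
print('grey',blob((S<90)&(V>90),(360,135,412,252),.050,cam))
print('orange',blob((H<18)&(S>140)&(V>190),(270,150,368,240),.031,cam))
print('mat',blob((V<80),(200,270,375,365),.003,cam))
# case corners at height 41 mm: brown
m=((S>110)&(V<170)).astype(np.uint8)*255
print('case',blob(m>0,(205,125,425,262),.041,cam))
o=get_obs();print(o['eef_pos'],yaw(),o['contact_force'])
E
python3 mw.py
```

```text
green [476.5  82.5 106.3  45.2  87.3]
grey [613.9  79.  100.3  40.   88.2]
orange [546.9  80.8  94.8  60.8  -2.3]
mat [489.5 -82.3 224.6 117.7  -1.8]
case [544.1  79.4 203.9 131.8  -2.4]
[0.54565103 0.07596526 0.26039451] -2.743981421795128 [-0.34126428  0.06230004 -0.19863432]
```

```bash
python3 -m handwheel '[-7,0.5,-4,0,0,0,1,-7,0.5,-8,0,0,0,1,-7,0.5,-12,0,0,0,1,-7,0.5,-16,0,0,0,1,-7,0.5,-19,0,0,0,1,-7,0.5,-19,0,0,0,1,-7,0.5,-19,0,0,0,1,-7,0.5,-19,0,0,0,1]'
python3 -c "
from h import *;o=get_obs();p=o['eef_pos'];print((np.array([.476,.081,.031])-p)*100,-2.7-yaw(),o['contact_force'])"
```

```text
t: 2.3
eef_pos: [0.4762, 0.0818, 0.0713]
tool_rot: [-0.0, 0.723, 0.69, -0.0]
contact_force: [0.3, 0.6, 1.2]
gripper_width: 1.001
[-0.02143869 -0.08032157 -4.03333681] -0.021848152197551762 [0.33875824 0.64271027 1.17249666]
```

```bash
python3 -m handwheel '[0,0,-2,0,0,0,1,0,0,-4,0,0,0,1,0,0,-4,0,0,0,1,0,0,-4,0,0,0,0.7,0,0,-4,0,0,0,0.4,0,0,-4,0,0,0,0.4,0,0,-4,0,0,0,0.4,0,0,-4,0,0,0,0.4]' 50
python3 -m handwheel '[0,0,0,0,0,0,0.3,0,0,0,0,0,0,0.3,0,0,0,0,0,0,0.3,0,0,0,0,0,0,0.3]' 50
python3 -c "
from h import *;o=get_obs();print(o['contact_force'],o['gripper_width'],yaw())"
```

```text
t: 2.97
eef_pos: [0.4775, 0.0822, 0.0331]
tool_rot: [0.0, 0.724, 0.69, 0.001]
contact_force: [-1.4, -0.7, 10.0]
gripper_width: 0.528
t: 3.3
eef_pos: [0.4773, 0.0822, 0.0332]
tool_rot: [0.0, 0.723, 0.69, 0.001]
contact_force: [0.5, 0.5, -2.3]
gripper_width: 0.526
[ 0.48492037  0.47059608 -2.33357029] 0.5262212396595076 -2.6823658979803833
```

```bash
python3 -m handwheel '[0,0,3,0,0,0,0.3,0,0,6,0,0,0,0.3,-0.5,-3,7,0,0,0.6,0.3,-1,-7,7,0,0,0.6,0.3,-1.5,-11,7,0,0,0.6,0.3,-1.5,-14.5,7,0,0,0.6,0.3,-1.5,-16.3,7,0,0,0.6,0.3,-1.5,-16.3,5,0,0,0.6,0.3]'
python3 -m handwheel '[0,0,0,0,0,0,0.3,0,0,0,0,0,0,0.3,0,0,0,0,0,0,0.3,0,0,0,0,0,0,0.3]'
python3 - <<'E'
from h import *
o=get_obs();p=o['eef_pos'];print(o['contact_force'],o['gripper_width'],(np.array([.462,-.0812,.005])-p)*100,-2.1-yaw())
im,*cam=grab('wrist');cv2.imwrite('pics/w2.png',im[:,:,::-1])
E
```

```text
t: 3.97
eef_pos: [0.4641, -0.0862, 0.0856]
tool_rot: [0.003, 0.722, 0.691, 0.003]
contact_force: [1.0, 0.3, -2.1]
gripper_width: 0.525
t: 4.3
eef_pos: [0.4645, -0.0855, 0.0862]
tool_rot: [0.003, 0.722, 0.692, 0.003]
contact_force: [0.3, 0.1, -2.8]
gripper_width: 0.527
[ 0.34264088  0.11270899 -2.76523629] 0.527422568144431 [-0.24980256  0.42779334 -8.11685339] 0.3340908090573689
```

View pics/w2.png

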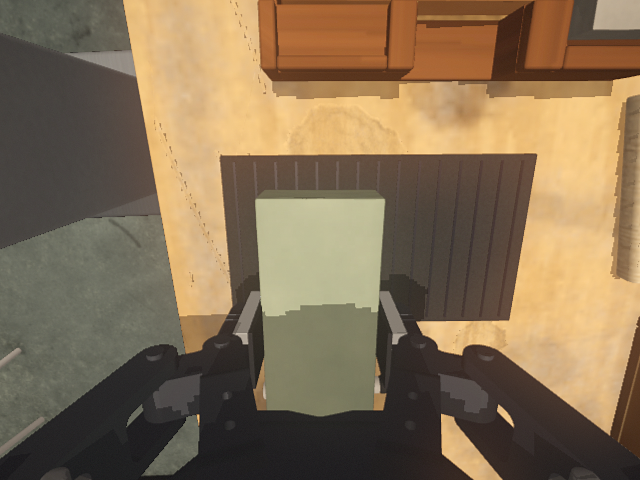

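The green stone is held straight, with its +y end at row 198. The mat corners show at (221,155), (536,154) and (511,320), and the mat is clear. I'll compute the in-hand offset and mat pose from these pixels.

```bash
cat > pp.py <<'E'
import sys,json
from h import *
# usage: pp.py cam '[[u,v,z],...]'  -> world mm
_,*cam=grab(sys.argv[1])
for u,v,z in json.loads(sys.argv[2]): print((u,v,z),np.round(toplane([(u,v)],z,*cam)[0,:2]*1000,1))
E
python3 pp.py wrist '[[256,198,0.107],[385,198,0.107],[221,155,0.003],[536,154,0.003],[511,320,0.003]]'; python3 -c "
from h import *;o=get_obs();print(o['eef_pos'],yaw())"
```

```text
(256, 198, 0.107) [444.1 -31. ]
(385, 198, 0.107) [489.2 -33. ]
(221, 155, 0.003) [406.  -20.3]
(536, 154, 0.003) [603.5 -28.3]
(511, 320, 0.003) [ 601.3 -145.3]
[ 0.46451075 -0.08544465  0.0861283 ] -2.430473199181852
```

```bash
python3 -m handwheel '[-0.2,0.4,-3,0,0,0,0.3,-0.2,0.4,-6,0,0,0,0.3,-0.2,0.4,-7,0,0,0,0.3,-0.2,0.4,-7.6,0,0,0,0.3,-0.2,0.4,-8,0,0,0,0.3,-0.2,0.4,-8.1,0,0,0,0.3,-0.2,0.4,-8.1,0,0,0,0.3]'
python3 -c "
from h import *;o=get_obs();print(o['contact_force'],o['eef_pos'],yaw())"
```

```text
t: 4.98
eef_pos: [0.4632, -0.0817, 0.0058]
tool_rot: [0.004, 0.722, 0.692, 0.004]
contact_force: [0.2, -0.8, -2.4]
gripper_width: 0.531
[ 0.18740381 -0.76938131 -2.39359804] [ 0.46317407 -0.08166631  0.00581786] -2.439398392915139
```

```bash
python3 -m handwheel '[0,0,-0.1,0,0,0,0.3,0,0,-0.2,0,0,0,0.3,0,0,-0.2,0,0,0,0.3]'
python3 -m handwheel '[0,0,0,0,0,0,0.5,0,0,0,0,0,0,0.62,0,0,0,0,0,0,0.72,0,0,0,0,0,0,0.72,0,0,3,0,0,0,0.72,0,0,7,0,0,0,0.8,0,0,11,0,0,0,1,0,0,11,0,0,0,1]'
python3 -c "
from h import *;o=get_obs();p=o['eef_pos'];print(o['contact_force'],o['gripper_width'],p,(np.array([.614,.0795,.13])-p)*100,-2.2-yaw())"
```

```text
t: 5.23
eef_pos: [0.4638, -0.0817, 0.0044]
tool_rot: [0.004, 0.722, 0.692, 0.004]
contact_force: [0.6, -0.4, -0.2]
gripper_width: 0.532
t: 5.9
eef_pos: [0.4678, -0.0826, 0.1203]
tool_rot: [0.007, 0.722, 0.691, 0.008]
contact_force: [2.1, -0.8, -0.0]
gripper_width: 1.001
[ 2.12636366 -0.82799271 -0.0431011 ] 1.0008965172566093 [ 0.46779826 -0.08256076  0.1202572 ] [14.62017381 16.20607567  0.97428048] 0.3040607859680029
```

```bash
cat > to.py <<'E'
import sys
from h import *
x,y,z,a=map(float,sys.argv[1:5]);a=np.radians(a)
o=get_obs();q=o['tool_rot'];R=Ro.from_quat([q[1],q[2],q[3],q[0]]).as_matrix()
D=np.array([[-np.sin(a),np.cos(a),0],[np.cos(a),np.sin(a),0],[0,0,-1.]]);D[:,0]=np.cross(D[:,1],D[:,2])
print('F',np.round(o['contact_force'],1),'g',round(o['gripper_width'],3),'p',np.round(o['eef_pos'],4),'yaw',round(yaw(),2))
print('shift',np.round((np.array([x,y,z])-o['eef_pos'])*100,2),'turn',np.round(np.degrees(Ro.from_matrix(D@R.T).as_rotvec()),2))
E
python3 -m handwheel '[14.6,16.2,1,0,0,0,1,14.6,16.2,1,0,0,0,1,14.6,16.2,1,0,0,0,1,14.6,16.2,1,0,0,0,1,14.6,16.2,1,0,0,0,1,14.6,16.2,1,0,0,0,1,14.6,16.2,1,0,0,0,1,14.6,16.2,1,0,0,0,1]'
python3 to.py .614 .0785 .07 -2.2
```

```text
t: 6.57
eef_pos: [0.6135, 0.0796, 0.1298]
tool_rot: [0.007, 0.722, 0.692, 0.007]
contact_force: [0.5, -0.5, 0.2]
gripper_width: 0.999
F [ 0.5 -0.5  0.2] g 0.999 p [0.6135 0.0796 0.1298] yaw -2.44
shift [ 0.05 -0.11 -5.98] turn [0.01 1.2  0.24]
```

```bash
python3 -m handwheel '[0,-0.1,-3,0,1.2,0.2,1,0,-0.1,-6,0,1.2,0.2,1,0,-0.1,-8,0,1.2,0.2,1,0,-0.1,-9,0,1.2,0.2,1,0,-0.1,-9.6,0,1.2,0.2,1,0,-0.1,-9.7,0,1.2,0.2,1,0,-0.1,-9.7,0,1.2,0.2,1]'
python3 to.py .614 .0785 .033 -2.2
```

```text
t: 7.15
eef_pos: [0.6138, 0.0779, 0.0336]
tool_rot: [0.0, 0.721, 0.693, 0.0]
contact_force: [0.6, -1.0, 0.2]
gripper_width: 0.999
F [ 0.6 -1.   0.2] g 0.999 p [0.6138 0.0779 0.0336] yaw -2.3
shift [ 0.02  0.06 -0.06] turn [0.02 0.05 0.1 ]
```

```bash
python3 -m handwheel '[0,0,-0.1,0,0,0,0.7,0,0,-0.1,0,0,0,0.5,0,0,-0.1,0,0,0,0.3,0,0,-0.1,0,0,0,0.3,0,0,-0.1,0,0,0,0.3,0,0,-0.1,0,0,0,0.3,0,0,-0.1,0,0,0,0.3]' 50
python3 to.py .614 .0785 .033 -2.2
python3 -m handwheel '[0,0,3,0,0,0,0.3,0,0,6,0,0,0,0.3,0,0,8,0,0,0,0.3,-2,-3,8,0,0,0,0.3,-4,-7,8,0,0,0,0.3,-6,-11,8,0,0,0,0.3,-7,-14,8,0,0,0,0.3,-7,-16,8,0,0,0,0.3]'
python3 -m handwheel '[0,0,0,0,0,0,0.3,0,0,0,0,0,0,0.3,0,0,0,0,0,0,0.3]'
python3 to.py .541 -.084 .09 -2.3
python3 - <<'E'
from h import *
im,*cam=grab('wrist');cv2.imwrite('pics/w3.png',im[:,:,::-1])
E
```

```text
t: 7.73
eef_pos: [0.6144, 0.078, 0.0335]
tool_rot: [0.001, 0.721, 0.693, 0.001]
contact_force: [-2.0, 0.0, 5.4]
gripper_width: 0.457
F [-2.   0.   5.4] g 0.457 p [0.6144 0.078  0.0335] yaw -2.29
shift [-0.04  0.05 -0.05] turn [-0.01  0.12  0.09]
t: 8.4
eef_pos: [0.5404, -0.0867, 0.1136]
tool_rot: [0.0, 0.723, 0.691, -0.001]
contact_force: [0.3, -0.3, -1.4]
gripper_width: 0.457
t: 8.65
eef_pos: [0.5405, -0.0858, 0.1135]
tool_rot: [-0.0, 0.723, 0.691, -0.0]
contact_force: [0.4, 0.7, -2.2]
gripper_width: 0.458
F [ 0.4  0.7 -2.2] g 0.458 p [ 0.5405 -0.0858  0.1135] yaw -2.55
shift [ 0.05  0.18 -2.35] turn [ 0.01 -0.04  0.25]
```

View pics/w3.png

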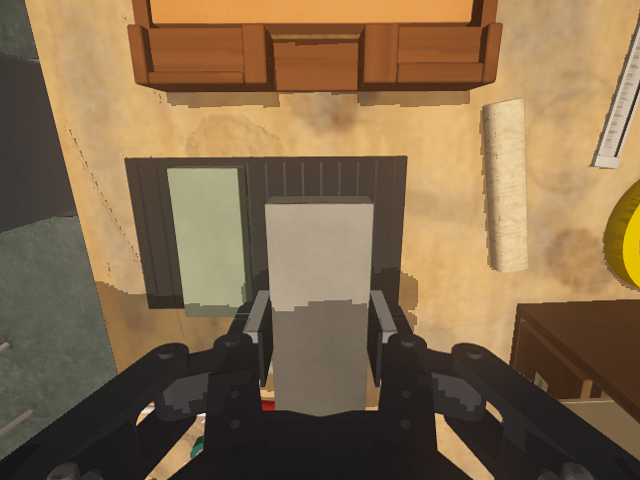

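The green stone lies flat on the mat at top-face columns 167–243. The grey one is held straight, with its +y end at row 203. I'll check the end positions.

```bash
python3 pp.py wrist '[[125,157,0.003],[407,156,0.003],[148,308,0.003],[168,167,0.025],[240,167,0.025],[185,304,0.025],[266,205,0.131],[372,205,0.131]]'
```

```text
(125, 157, 0.003) [406.2 -19.5]
(407, 156, 0.003) [604.2 -27.3]
(148, 308, 0.003) [ 400.5 -137. ]
(168, 167, 0.025) [444.7 -26.1]
(240, 167, 0.025) [491.3 -28.1]
(185, 304, 0.025) [ 440.5 -124. ]
(266, 205, 0.131) [523.3 -33.9]
(372, 205, 0.131) [561.6 -35.5]
```

```bash
python3 -m handwheel '[0.1,0.1,-4,0,0,0.2,0.3,0.1,0.1,-7,0,0,0.2,0.3,0.1,0.1,-9.5,0,0,0.2,0.3,0.1,0.1,-10.5,0,0,0.2,0.3,0.1,0.1,-10.8,0,0,0.2,0.3,0.1,0.1,-11,0,0,0.2,0.3,0.1,0.1,-11,0,0,0.2,0.3]'
python3 to.py .541 -.084 .0035 -2.3
```

```text
t: 9.33
eef_pos: [0.5417, -0.0821, 0.0044]
tool_rot: [-0.001, 0.72, 0.694, -0.0]
contact_force: [-1.2, 0.3, 2.1]
gripper_width: 0.456
F [-1.2  0.3  2.1] g 0.456 p [ 0.5417 -0.0821  0.0044] yaw -2.11
shift [-0.07 -0.19 -0.09] turn [-0.11 -0.11 -0.19]
```

```bash
python3 -m handwheel '[0,0,0,0,0,0,0.5,0,0,0,0,0,0,0.6,0,0,0,0,0,0,0.66,0,0,0,0,0,0,0.66,0,0,3,0,0,0,0.66,0,0,7,0,0,0,0.8,0,0,11,0,0,0,1,0,0,13,0,0,0,1]'
python3 to.py .545 .0800 .14 87.6; python3 -c "
from station import *;print(get_obs()['q'])"
```

```text
t: 10.0
eef_pos: [0.5436, -0.0828, 0.1385]
tool_rot: [0.0, 0.72, 0.694, 0.002]
contact_force: [0.7, -0.2, -0.8]
gripper_width: 0.997
F [ 0.7 -0.2 -0.8] g 0.997 p [ 0.5436 -0.0828  0.1385] yaw -2.16
shift [ 0.14 16.28  0.15] turn [-2.000e-01  7.000e-02  8.976e+01]
[-0.36429024  0.41845096  0.51187271  1.97240758 -0.27927656  0.8162096
  0.26568686]
```

```bash
python3 -m handwheel '[0,4,3,0,0,7,1,0,8,5,0,0,14,1,0,12,7,0,0,21,1,0,15,9,0,0,28,1,0.1,16.3,10,0,0,35,1,0.1,16.3,10,0,0,42,1,0.1,16.3,10,0,0,49,1,0.1,16.3,10,0,0,56,1]'
python3 to.py .545 .0800 .24 87.6
python3 -c "
from station import *;print(get_obs()['q'])"
```

```text
t: 10.67
eef_pos: [0.5446, 0.0809, 0.239]
tool_rot: [0.0, 0.307, 0.952, 0.002]
contact_force: [0.1, -1.1, -0.7]
gripper_width: 1.001
F [ 0.1 -1.1 -0.7] g 1.001 p [0.5446 0.0809 0.239 ] yaw 54.26
shift [ 0.04 -0.09  0.1 ] turn [-2.100e-01  1.000e-02  3.334e+01]
[-0.51798545  0.26773952  0.31364304  1.86548868 -0.09954632  1.02113951
  0.78421419]
```

Next I'll finish the turn, then check the empty case and the mat with both cameras.

```bash
python3 -m handwheel '[0,0,0,0,0,7,1,0,0,0,0,0,14,1,0,0,0,0,0,21,1,0,0,0,0,0,28,1,0,0,0,-0.2,0,33.4,1,0,0,0,-0.2,0,33.4,1,0,0,0,-0.2,0,33.4,1,0,0,0,-0.2,0,33.4,1]'
python3 to.py .545 .0800 .24 87.6
python3 - <<'E'
from h import *
im,*cam=grab('wrist');hsv=cv2.cvtColor(im,cv2.COLOR_RGB2HSV)
H,S,V=[hsv[...,k].astype(int) for k in range(3)]
m=(H<18)&(S>140)&(V>190)
print('orange w',blob(m,(150,50,450,420),.031,cam))
top,*ct=grab('top');h2=cv2.cvtColor(top,cv2.COLOR_RGB2HSV);H,S,V=[h2[...,k].astype(int) for k in range(3)]
print('orange t',blob((H<18)&(S>140)&(V>190),(295,140,375,270),.031,ct))
a=im; b=cv2.resize(top[140:310,290:470],None,fx=1.9,fy=1.9)
cv=np.zeros((480,800,3),np.uint8);cv[:,:450]=a[:,100:550];cv[:323,455:797]=b
cv2.imwrite('pics/w4.png',cv[:,:,::-1])
E
```

```text
t: 11.33
eef_pos: [0.5446, 0.0808, 0.239]
tool_rot: [-0.0, 0.022, 1.0, 0.0]
contact_force: [0.3, -0.4, -0.2]
gripper_width: 1.001
F [ 0.3 -0.4 -0.2] g 1.001 p [0.5446 0.0808 0.239 ] yaw 87.49
shift [ 0.04 -0.08  0.1 ] turn [-0.02 -0.    0.11]
orange w [542.3  80.8 178.8  62.3  -2.3]Traceback (most recent call last):
  File "<stdin>", line 7, in <module>
  File "h.py", line 20, in blob
    c=max(cv2.findContours(m,0,cv2.CHAIN_APPROX_NONE)[0],key=cv2.contourArea)[:,0]
      ~~~^^^^^^^^^^^^^^^^^^^^^^^^^^^^^^^^^^^^^^^^^^^^^^^^^^^^^^^^^^^^^^^^^^^^
ValueError: max() iterable argument is empty
```

```bash
python3 -m handwheel '[0,0,-4,0,0,0,1,0,0,-8,0,0,0,1,0,0,-12,0,0,0,1,0,0,-16,0,0,0,1,0,0,-19,0,0,0,1,0,0,-21.5,0,0,0,1,0,0,-22.8,0,0,0,1,0,0,-23,0,0,0,1]'
python3 -m handwheel '[0,0,0,0,0,0,0.9,0,0,0,0,0,0,0.7,0,0,0,0,0,0,0.6,0,0,0,0,0,0,0.5,0,0,0,0,0,0,0.5,0,0,0,0,0,0,0.5]' 80
python3 to.py .544 .0805 .12 87.6
```

```text
t: 12.1
eef_pos: [0.5426, 0.0805, 0.0061]
tool_rot: [-0.002, 0.022, 1.0, -0.001]
contact_force: [-0.6, 0.7, 0.7]
gripper_width: 0.998
t: 12.6
eef_pos: [0.5434, 0.0807, 0.0075]
tool_rot: [-0.001, 0.022, 1.0, -0.0]
contact_force: [-1.1, 0.4, 6.2]
gripper_width: 0.709
F [-1.1  0.4  6.2] g 0.709 p [0.5434 0.0807 0.0075] yaw 87.5
shift [ 0.06 -0.02 11.25] turn [ 0.04 -0.17  0.1 ]
```

```bash
python3 -m handwheel '[0,0,3,0,0,0,0.5,0,0,6,0,0,0,0.5,0,0,9,0,0,0,0.5,0,0,11,0,0,0,0.5,0,0,12,0,0,0,0.5,0,0,12,0,0,0,0.5]'
python3 to.py .544 .0805 .12 87.6
python3 - <<'E'
from h import *
im=cv2.imread('pics/top0.png')
b=im[145:305,190:265]
a=cv2.resize(b,None,fx=7,fy=7,interpolation=cv2.INTER_CUBIC)
cv=np.zeros((600,800,3),np.uint8)
cv[:560,:525]=a[:560];  # far half x7: rows 145-225
cv2.imwrite('pics/hold.png',np.hstack([a[:400],])[:, :]) if 0 else None
cv=np.hstack([a[:400],a[-400:][:, :275*0+525]])[:,:]
cv=np.vstack([a[:280],a[-300:]]);cv2.imwrite('pics/hold.png',cv)
print(cv.shape)
E
```

```text
t: 13.1
eef_pos: [0.5446, 0.0809, 0.1295]
tool_rot: [0.0, 0.022, 1.0, 0.0]
contact_force: [0.3, -0.6, -4.5]
gripper_width: 0.705
F [ 0.3 -0.6 -4.5] g 0.705 p [0.5446 0.0809 0.1295] yaw 87.49
shift [-0.06 -0.04 -0.95] turn [-0.03  0.05  0.11]
(580, 525, 3)
```

View pics/hold.png

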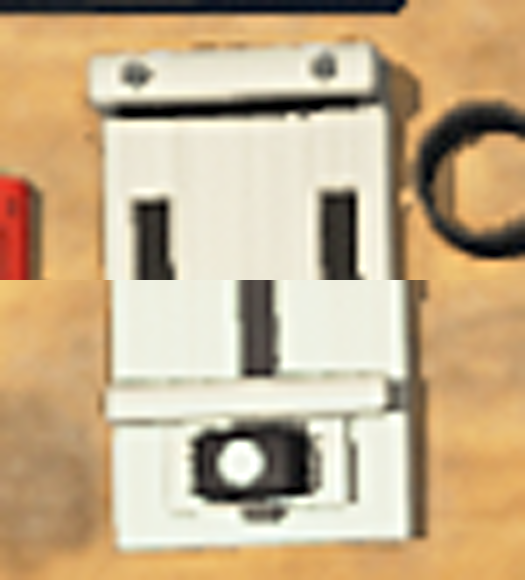

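The crop shows the fixed jaw's face top edge from about (95,104) to (380,95), and the loose jaw's top face edge from (108,383) to (385,374). The base's near end runs (118,548)–(408,538), with the grip centred at (252,462).

```bash
python3 - <<'E'
from h import *
i=camera_info('top');K=np.array([[i['fx'],0,i['cx']],[0,i['fy'],i['cy']],[0,0,1]]);cam=(K,i['R'],i['t'])
f=lambda u,v,z:np.round(toplane([(u/7-.43+190,(v+(540 if v>=280 else 0))/7-.43+145)],z,*cam)[0,:2]*1000,1)
for n,a in dict(fixL=(93,104,.031),fixR=(380,95,.031),fixLbot=(105,118,.014),fixRbot=(388,108,.014),looseL=(108,381,.031),looseR=(385,374,.031),nearL=(118,548,.014),nearR=(408,538,.014),gripc=(252,462,.038)).items(): print(n,f(*a))
E
```

```text
fixL [622.  305.6]
fixR [624.6 232.8]
fixLbot [623.  306.5]
fixRbot [626.  233.4]
looseL [415.8 293.9]
looseR [418.  225.8]
nearL [375.3 293.7]
nearR [378.3 221.6]
gripc [396.1 256.4]
```

```bash
python3 -m handwheel '[0,3,0,0,0,2,0.5,-0.5,7,0,0,0,5.2,0.5,-1,11,0,0,0,5.2,-0,-1.5,15,0,0,0,5.2,0.5,-1.8,18,0,0,0,5.2,0.5,-1.8,18.4,0,0,0,5.2,0.5]' ; python3 to.py .527 .265 .13 92.7
```

```text
t: 13.6
eef_pos: [0.523, 0.2734, 0.1273]
tool_rot: [-0.001, -0.028, 1.0, 0.002]
contact_force: [-0.5, 1.4, -5.4]
gripper_width: 0.707
F [-0.5  1.4 -5.4] g 0.707 p [0.523  0.2734 0.1273] yaw 93.26
shift [ 0.4  -0.84  0.27] turn [-0.23 -0.14 -0.56]
```

```bash
python3 -m handwheel '[0.4,-0.8,-2,-0.2,-0.1,-0.6,0.5,0.4,-0.8,-4,-0.2,-0.1,-0.6,0.5,0.4,-0.8,-6,-0.2,-0.1,-0.6,0.5,0.4,-0.8,-7,-0.2,-0.1,-0.6,0.5,0.4,-0.8,-7,-0.2,-0.1,-0.6,0.5,0.4,-0.8,-7,-0.2,-0.1,-0.6,0.5]'
python3 to.py .527 .265 .0155 92.7
python3 - <<'E'
from h import *
a,*_=grab('wrist');s,*_=grab('scene')
cv=np.zeros((480,800,3),np.uint8);cv[:300,:400]=cv2.resize(a,(400,300));cv[:,400:]=cv2.resize(s[230:410,160:310],(400,480))
cv[300:,:400]=cv2.resize(grab('top')[0][130:310,180:480][:,:],(400,180))
cv2.imwrite('pics/w5.png',cv[:,:,::-1])
E
```

```text
t: 14.1
eef_pos: [0.5264, 0.2647, 0.0562]
tool_rot: [-0.001, -0.023, 1.0, -0.0]
contact_force: [0.7, 0.3, -4.4]
gripper_width: 0.707
F [ 0.7  0.3 -4.4] g 0.707 p [0.5264 0.2647 0.0562] yaw 92.64
shift [ 0.06  0.03 -4.07] turn [ 0.05 -0.16  0.06]
```

View pics/w5.png

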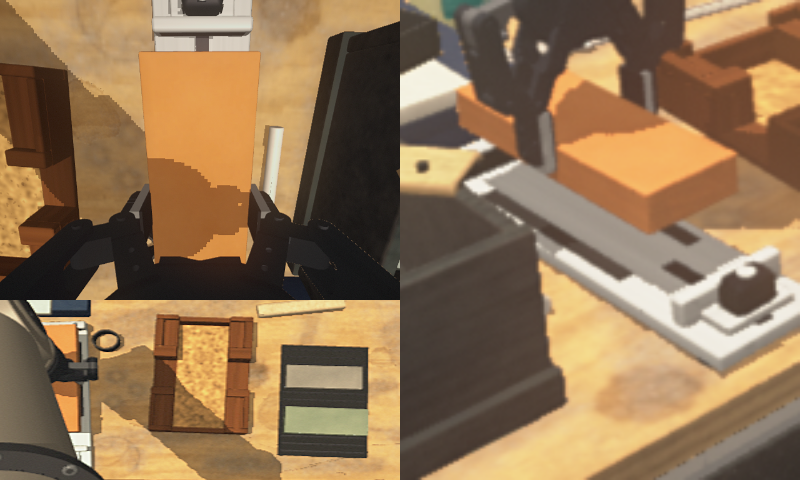

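The wrist view shows the stone's near end at full-resolution (221,83)–(419,83), in line with the bed, and the loose jaw at about columns 246–402. The top view shows both small stones fully on the mat.

```bash
python3 pp.py wrist '[[221,83,0.0797],[419,83,0.0797],[246,50,0.014],[400,50,0.014],[246,28,0.031],[402,28,0.031]]'
```

```text
(221, 83, 0.0797) [439.3 230.7]
(419, 83, 0.0797) [436.4 293.6]
(246, 50, 0.014) [416.4 225.9]
(400, 50, 0.014) [413.1 299.4]
(246, 28, 0.031) [411.4 229.4]
(402, 28, 0.031) [408.3 296. ]
```

```bash
python3 -m handwheel '[0,0.1,-1.5,0,-0.2,0,0.5,0,0.1,-3,0,-0.2,0,0.5,0,0.1,-3.7,0,-0.2,0,0.5,0,0.1,-4.0,0,-0.2,0,0.5,0,0.1,-4.2,0,-0.2,0,0.5,0,0.1,-4.2,0,-0.2,0,0.5]'
python3 to.py .527 .265 .0155 92.7
```

```text
t: 14.8
eef_pos: [0.5282, 0.2669, 0.0168]
tool_rot: [0.003, -0.023, 1.0, 0.001]
contact_force: [-1.4, 0.5, -4.7]
gripper_width: 0.707
F [-1.4  0.5 -4.7] g 0.707 p [0.5282 0.2669 0.0168] yaw 92.64
shift [-0.12 -0.19 -0.13] turn [-0.11  0.29  0.06]
```

```bash
python3 -m handwheel '[0,-0.1,-0.1,0,0.3,0,0.5,0,-0.1,-0.2,0,0.3,0,0.5,0,-0.1,-0.3,0,0.3,0,0.5,0,-0.1,-0.3,0,0.3,0,0.5]'
python3 to.py .527 .265 .0155 92.7
```

```text
t: 15.13
eef_pos: [0.5291, 0.2659, 0.0156]
tool_rot: [0.001, -0.023, 1.0, 0.001]
contact_force: [-3.2, -2.1, 8.4]
gripper_width: 0.705
F [-3.2 -2.1  8.4] g 0.705 p [0.5291 0.2659 0.0156] yaw 92.62
shift [-0.21 -0.09 -0.01] turn [-0.15  0.06  0.08]
```

```bash
python3 -m handwheel '[0,0,0,0,0,0,0.8,0,0,0,0,0,0,0.9,0,0,0,0,0,0,1,0,0,0,0,0,0,1,0,0,3,0,0,0,1,0,0,7,0,0,0,1,0,0,11,0,0,0,0.5,-3,0,13,0,0,0,0]'
python3 -m handwheel '[-4,-0.4,0,0,0,0,0,-8,-0.8,0,0,0,0,0,-12,-1,0,0,0,0,0,-14,-1,0,0,0,0,0,-14,-1,0,0,0,0,0,-14,-1,0,0,0,0,0]'
python3 to.py .37 .256 .12 92.7
python3 - <<'E'
from h import *
a,*_=grab('wrist');cv2.imwrite('pics/w6.png',a[:,:,::-1])
E
```

```text
t: 15.8
eef_pos: [0.5058, 0.2665, 0.1507]
tool_rot: [0.006, -0.021, 1.0, 0.003]
contact_force: [1.5, 1.2, 0.7]
gripper_width: 0.749
t: 16.3
eef_pos: [0.3653, 0.2568, 0.1511]
tool_rot: [0.006, -0.022, 1.0, 0.004]
contact_force: [0.4, -0.1, -0.1]
gripper_width: -0.002
F [ 0.4 -0.1 -0.1] g -0.002 p [0.3653 0.2568 0.1511] yaw 92.49
shift [ 0.47 -0.08 -3.11] turn [-0.43  0.67  0.22]
```

View pics/w6.png

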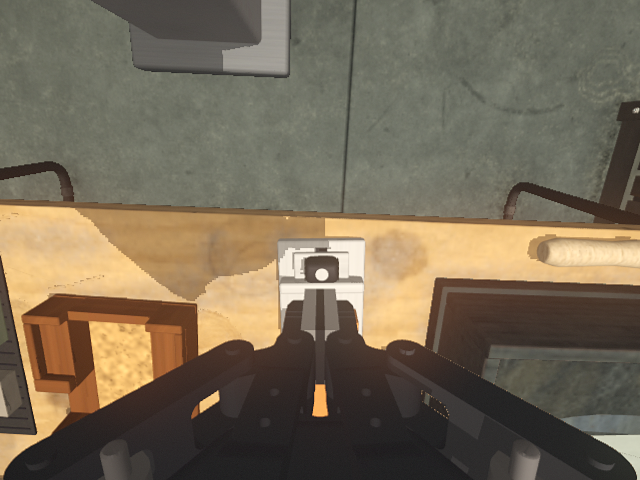

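The wrist view shows the grip as a dark block at columns 305–340, rows 257–283, and the base's near edge at row 238. I'll compute its position.

```bash
python3 pp.py wrist '[[305,262,0.038],[339,262,0.038],[322,257,0.038],[277,281,0.031],[364,283,0.031],[277,239,0.014],[364,240,0.014]]'
```

```text
(305, 262, 0.038) [388.3 247.5]
(339, 262, 0.038) [387.2 273.9]
(322, 257, 0.038) [383.6 260.5]
(277, 281, 0.031) [408.3 225.2]
(364, 283, 0.031) [407.3 295.9]
(277, 239, 0.014) [378.  223.2]
(364, 240, 0.014) [376.  295.5]
```

```bash
python3 -m handwheel '[0,0.3,-4,-0.4,0.7,0.2,0,0,0.3,-8,-0.4,0.7,0.2,0,-0.1,0.3,-10,-0.4,0.7,0.2,0,-0.1,0.3,-11.5,-0.4,0.7,0.2,0,-0.1,0.3,-12.4,-0.4,0.7,0.2,0,-0.1,0.3,-12.5,-0.4,0.7,0.2,0,-0.1,0.3,-12.5,-0.4,0.7,0.2,0]'
python3 to.py .37 .2595 .026 92.7
```

```text
t: 16.98
eef_pos: [0.3669, 0.2598, 0.0259]
tool_rot: [0.0, -0.022, 1.0, 0.0]
contact_force: [0.6, 0.2, -0.6]
gripper_width: -0.001
F [ 0.6  0.2 -0.6] g -0.001 p [0.3669 0.2598 0.0259] yaw 92.49
shift [ 0.31 -0.03  0.01] turn [-0.01  0.02  0.21]
```

```bash
python3 -m handwheel '[0.4,0,0,0,0,0,0,0.8,0,0,0,0,0,0,1.2,0,0,0,0,0,0,1.5,0.1,0,0,0,0,0,1.8,0.1,0,0,0,0,0,2.1,0.1,0,0,0,0,0,2.4,0.1,0,0,0,0,0,2.4,0.1,0,0,0,0,0]'
python3 to.py .403 .2612 .026 92.7
python3 -m handwheel '[0.3,0,0,0,0,0,0,0.6,0,0,0,0,0,0,0.8,0,0,0,0,0,0,0.8,0,0,0,0,0,0]'
python3 to.py .403 .2612 .026 92.7
```

```text
t: 17.65
eef_pos: [0.3918, 0.2611, 0.0261]
tool_rot: [0.001, -0.022, 1.0, 0.0]
contact_force: [-1.1, 0.8, 0.1]
gripper_width: 0.002
F [-1.1  0.8  0.1] g 0.002 p [0.3918 0.2611 0.0261] yaw 92.48
shift [ 1.12  0.01 -0.01] turn [-0.05  0.07  0.22]
t: 17.98
eef_pos: [0.3996, 0.2614, 0.026]
tool_rot: [0.0, -0.022, 1.0, 0.0]
contact_force: [-3.4, 1.4, 2.1]
gripper_width: 0.001
F [-3.4  1.4  2.1] g 0.001 p [0.3996 0.2614 0.026 ] yaw 92.5
shift [ 0.34 -0.02  0.  ] turn [-0.05  0.02  0.2 ]
```

```bash
for k in 1; do python3 -m handwheel '[0.2,0,0,0,0,0,0,0.4,0,0,0,0,0,0,0.4,0,0,0,0,0,0]'; python3 -m handwheel '[0.2,0,0,0,0,0,0,0.4,0,0,0,0,0,0,0.4,0,0,0,0,0,0]';  done | grep -v rot
```

```text
t: 18.23
eef_pos: [0.4031, 0.2615, 0.0258]
contact_force: [-5.1, 2.5, 1.6]
gripper_width: -0.001
t: 18.48
eef_pos: [0.4035, 0.2612, 0.0253]
contact_force: [-12.6, 1.7, 10.1]
gripper_width: 0.002
```

```bash
python3 -m handwheel '[0.3,0,0,0,0,0,0,0.6,0,0.1,0,0,0,0,0.7,0,0.1,0,0,0,0,0.7,0,0.1,0,0,0,0]'|grep -v rot; python3 - <<'E'
from h import *
s,*_=grab('scene');a,*_=grab('wrist')
cv=np.zeros((480,800,3),np.uint8);cv[:,:440]=cv2.resize(s[235:405,165:320],(440,480));cv[:270,440:]=cv2.resize(a,(360,270))
cv2.imwrite('pics/w7.png',cv[:,:,::-1])
E
```

```text
t: 18.82
eef_pos: [0.4035, 0.2609, 0.0251]
contact_force: [-19.9, 3.2, 8.6]
gripper_width: 0.002
```

View pics/w7.png

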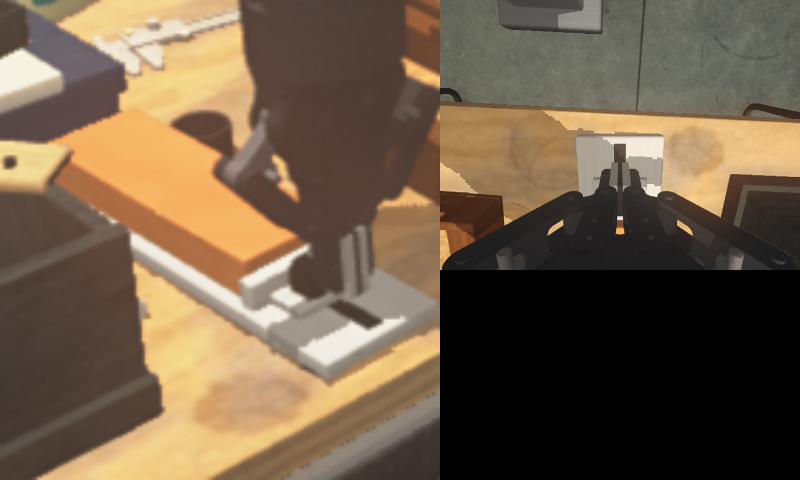

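The jaw face is against the stone. A 20 N push moves nothing, more than the 12 N that sliding needs, and it stopped within 1 mm of the expected place. Next I'll back off and go for the grey stone, looking from the top on the way.

```bash
python3 -m handwheel '[-0.7,0,0,0,0,0,0,-1.5,0,0,0,0,0,0,-1.7,0,0,0,0,0,0,-1.7,0,4,0,0,0,0,-1.7,0,8,0,0,0,0,-1.7,-2,12,0,0,0,0.5,0,-6,16,0,0,-7,1,3,-9,16,0,0,-14,1]'
python3 -m handwheel '[3,-3,1,0,0,-7,1,6,-6,1,0,0,-14,1,8,-9,1,0,0,-21,1,10,-12,1,0,0,-28,1,12,-16,1,0,0,-35,1,13,-20,1,0,0,-42,1,13,-24,1,0,0,-49,1,13,-25,1,0,0,-56,1]'
python3 to.py .542 -.082 .14 -2.1; python3 - <<'E'
from h import *
s,*cam=grab('top');hsv=cv2.cvtColor(s,cv2.COLOR_RGB2HSV);H,S,V=[hsv[...,k].astype(int) for k in range(3)]
cv2.imwrite('pics/t8.png',cv2.resize(s[140:310,190:460],None,fx=2.9,fy=2.9,interpolation=cv2.INTER_CUBIC)[:,:,::-1])
E
```

```text
t: 19.58
eef_pos: [0.4247, 0.1843, 0.1856]
tool_rot: [-0.007, 0.098, 0.995, 0.001]
contact_force: [0.9, 1.0, -0.2]
gripper_width: 0.417
t: 20.25
eef_pos: [0.5551, -0.0752, 0.1966]
tool_rot: [-0.003, 0.56, 0.828, 0.003]
contact_force: [-0.2, -1.2, 0.4]
gripper_width: 0.997
F [-0.2 -1.2  0.4] g 0.997 p [ 0.5551 -0.0752  0.1966] yaw 21.82
shift [-1.31 -0.68 -5.66] turn [ -0.52   0.04 -23.92]
```

View pics/t8.png

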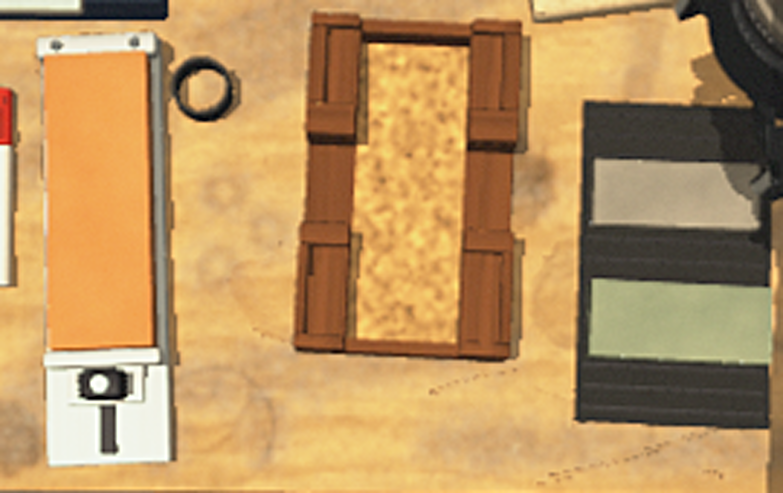

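The top view shows the coarse stone lying on the bed between both jaws, and both small stones on the mat. The case is empty, with corners at (312,14), (521,20), (296,350) and (509,358). I'll compute the seat centres and stone poses.

```bash
python3 - <<'E'
from h import *
im,*cam=grab('top');hsv=cv2.cvtColor(im,cv2.COLOR_RGB2HSV);H,S,V=[hsv[...,k].astype(int) for k in range(3)]
f=lambda u,v,z:toplane([(u/2.9-.33+190,v/2.9-.33+140)],z,*cam)[0,:2]*1000
c=np.array([f(312,14,.041),f(521,20,.041),f(296,350,.041),f(509,358,.041)]);print(np.round(c,1).tolist(),c.mean(0).round(1))
print('yaw',np.degrees(np.arctan2(*(c[0]+c[1]-c[2]-c[3])[::-1])))
# seat rim inner edges (tops at 41mm) along y: small: columns 327/500?, medium: 310/505?
print('green',blob((H>25)&(H<90)&(S>25)&(V>90),(380,225,470,275),.025,cam))
print('grey',blob((V>90),(386,185,470,225),.021,cam))
print('case',blob((S>120)&(V<175),(285,135,380,270),.041,cam))
print('coarse',blob((H<18)&(S>120)&(V>180),(195,145,256,305),.039,cam))
E
```

```text
[[646.8, 137.9], [643.5, 11.6], [443.1, 144.5], [439.3, 19.7]] [543.2  78.4]
yaw -2.071355370400662
green [463.  -83.2 107.4  47.1  87.5]
grey [540.8 -85.4 105.2  41.5  88.1]
case [542.8  76.1 206.6 133.9  -2.3]
coarse [533.4 264.9 178.6  62.    3. ]
```

```bash
python3 -m handwheel '[-1.3,-0.7,0,0,0,-7,1,-1.3,-0.7,0,0,0,-14,1,-1.3,-0.7,0,-0.5,0,-21,1,-1.3,-0.7,-2,-0.5,0,-23.9,1,-1.3,-0.7,-4,-0.5,0,-23.9,1,-1.3,-0.7,-6,-0.5,0,-23.9,1,-1.3,-0.7,-6,-0.5,0,-23.9,1,-1.3,-0.7,-6,-0.5,0,-23.9,1]'
python3 to.py .542 -.082 .005 -2.1; python3 - <<'E'
from h import *
a,*cam=grab('wrist');cv2.imwrite('pics/w9.png',a[:,:,::-1])
E
```

```text
t: 21.02
eef_pos: [0.5416, -0.0774, 0.1359]
tool_rot: [-0.001, 0.717, 0.697, 0.001]
contact_force: [-0.4, -0.1, 1.2]
gripper_width: 1.0
F [-0.4 -0.1  1.2] g 1.0 p [ 0.5416 -0.0774  0.1359] yaw -1.65
shift [  0.04  -0.46 -13.09] turn [-0.14 -0.05 -0.45]
```

View pics/w9.png

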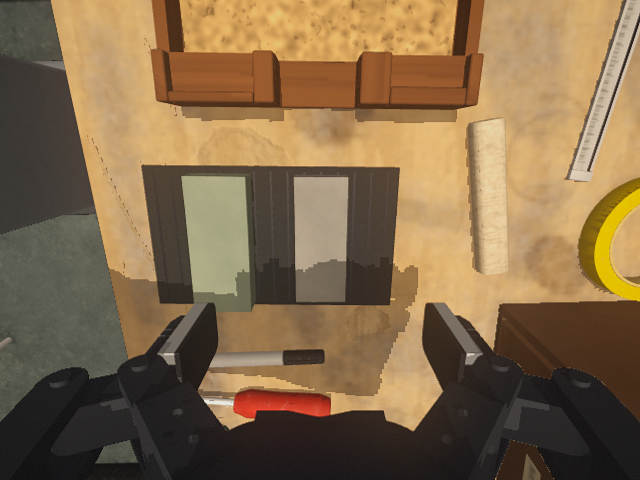

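The wrist view agrees: green at columns 182–252 and grey at 294–348, lying flat with a gap between them. The coarse stone measures (533,265) against an expected (534,265). Next I'll pick up grey with the fingers part-open to clear green.

```bash
python3 -m handwheel '[0,-0.4,-2,0,0,-0.4,0.66,0,-0.4,-4,0,0,-0.4,0.66,0,-0.4,-6,0,0,-0.4,0.66,0,-0.4,-8,0,0,-0.4,0.66,0,-0.4,-10.5,0,0,-0.4,0.66,0,-0.4,-12.5,0,0,-0.4,0.66,0,-0.4,-13.1,0,0,-0.4,0.66,0,-0.4,-13.1,0,0,-0.4,0.66]'
python3 to.py .542 -.082 .005 -2.1
python3 -m handwheel '[0,0,0,0,0,0,0.5,0,0,0,0,0,0,0.3,0,0,0,0,0,0,0.3,0,0,0,0,0,0,0.3,0,0,0,0,0,0,0.3]' 50
python3 to.py .542 -.082 .005 -2.1
```

```text
t: 21.73
eef_pos: [0.5425, -0.0816, 0.0057]
tool_rot: [-0.001, 0.72, 0.694, 0.001]
contact_force: [0.2, 0.3, 0.4]
gripper_width: 0.658
F [0.2 0.3 0.4] g 0.658 p [ 0.5425 -0.0816  0.0057] yaw -2.05
shift [-0.05 -0.04 -0.07] turn [-0.15  0.02 -0.05]
t: 22.15
eef_pos: [0.5441, -0.0818, 0.0075]
tool_rot: [0.0, 0.72, 0.694, 0.002]
contact_force: [-0.6, -0.6, 7.8]
gripper_width: 0.451
F [-0.6 -0.6  7.8] g 0.451 p [ 0.5441 -0.0818  0.0075] yaw -2.04
shift [-0.21 -0.02 -0.25] turn [-0.15  0.21 -0.06]
```

```bash
python3 -m handwheel '[0,0,3,0,0,0,0.3,0,0,6,0,0.2,0,0.3,0,0,9,0,0.2,0,0.3,2,3,10,0,0.2,0,0.3,4,7,10,0,0.2,0,0.3,6,11,10,0,0.2,-0.2,0.3,7,14.5,10,0,0.2,-0.2,0.3,7,15.9,10,0,0.2,-0.2,0.3]'
python3 -m handwheel '[0,0,0,0,0,0,0.3,0,0,0,0,0,0,0.3,0,0,0,0,0,0,0.3]'
python3 to.py .6142 .0772 .05 -2.2; python3 - <<'E'
from h import *
a,*cam=grab('wrist');cv2.imwrite('pics/w10.png',a[:,:,::-1])
E
```

```text
t: 22.82
eef_pos: [0.6165, 0.0859, 0.1082]
tool_rot: [-0.001, 0.718, 0.696, 0.003]
contact_force: [0.4, 1.7, -1.1]
gripper_width: 0.453
t: 23.07
eef_pos: [0.6161, 0.0843, 0.1085]
tool_rot: [-0.001, 0.718, 0.696, 0.003]
contact_force: [0.1, 0.2, -1.7]
gripper_width: 0.456
F [ 0.1  0.2 -1.7] g 0.456 p [0.6161 0.0843 0.1085] yaw -1.83
shift [-0.19 -0.71 -5.85] turn [-0.33  0.19 -0.37]
```

View pics/w10.png

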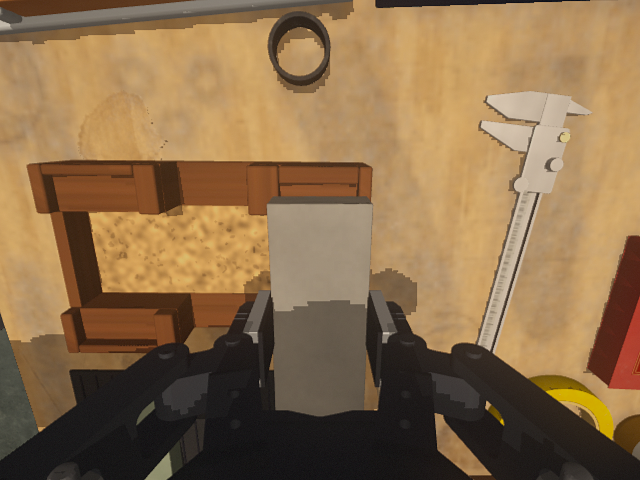

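The grey stone is held straight, with its end at (267–372, 204). Its seat shows above: inner edges at columns 280 and 358, end rim's inner edge at about row 184, outer edge at row 163. I'll check the offsets.

```bash
python3 pp.py wrist '[[267,204,0.122],[372,204,0.122],[280,184,0.041],[358,184,0.041],[280,163,0.041],[372,164,0.041],[52,165,0.041],[137,172,0.041],[60,172,0.041]]'; python3 to.py .6142 .0772 .05 -2.2
```

```text
(267, 204, 0.122) [597.8 133.7]
(372, 204, 0.122) [637.  132.3]
(280, 184, 0.041) [593.9 130.9]
(358, 184, 0.041) [640.4 129.3]
(280, 163, 0.041) [594.7 143.1]
(372, 164, 0.041) [648.7 140.7]
(52, 165, 0.041) [460.9 146.6]
(137, 172, 0.041) [509.9 140.8]
(60, 172, 0.041) [464.6 142.4]
F [-0.2 -0.5 -1.4] g 0.459 p [0.6161 0.0829 0.1085] yaw -1.98
shift [-0.19 -0.57 -5.85] turn [-0.32  0.19 -0.22]
```

```bash
python3 -m handwheel '[-0.1,-0.6,-1,-0.3,0.2,-0.2,0.3,-0.1,-0.6,-3,-0.3,0.2,-0.2,0.3,-0.1,-0.6,-5,-0.3,0.2,-0.2,0.3,-0.1,-0.6,-5.8,-0.3,0.2,-0.2,0.3,-0.1,-0.6,-5.8,-0.3,0.2,-0.2,0.3,-0.1,-0.6,-5.8,-0.3,0.2,-0.2,0.3]'
python3 to.py .615 .0772 .0365 -2.2
```

```text
t: 23.67
eef_pos: [0.6149, 0.0755, 0.0503]
tool_rot: [-0.0, 0.721, 0.693, -0.001]
contact_force: [-0.6, 0.1, -0.0]
gripper_width: 0.452
F [-0.6  0.1 -0. ] g 0.452 p [0.6149 0.0755 0.0503] yaw -2.27
shift [ 0.01  0.17 -1.38] turn [ 0.03 -0.07  0.07]
```

```bash
python3 -m handwheel '[0,0.1,-0.4,0,0,0,0.3,0,0.1,-0.8,0,0,0,0.3,0,0.1,-1.1,0,0,0,0.3,0,0.1,-1.3,0,0,0,0.3,0,0.1,-1.3,0,0,0,0.3]'
python3 to.py .615 .0772 .0365 -2.2
```

```text
t: 24.08
eef_pos: [0.6147, 0.0767, 0.037]
tool_rot: [-0.0, 0.721, 0.693, -0.001]
contact_force: [-0.9, 0.2, -2.1]
gripper_width: 0.452
F [-0.9  0.2 -2.1] g 0.452 p [0.6147 0.0767 0.037 ] yaw -2.26
shift [ 0.03  0.05 -0.05] turn [ 0.03 -0.09  0.06]
```

```bash
python3 -m handwheel '[0,0,-0.1,0,0,0,0.3,0,0,-0.2,0,0,0,0.3,0,0,-0.2,0,0,0,0.3]'|grep -v rot
python3 -m handwheel '[0,0,-0.1,0,0,0,0.3,0,0,-0.2,0,0,0,0.3,0,0,-0.2,0,0,0,0.3]'|grep -v rot
```

```text
t: 24.33
eef_pos: [0.6149, 0.0767, 0.0365]
contact_force: [-5.5, -0.2, 11.2]
gripper_width: 0.452
t: 24.58
eef_pos: [0.615, 0.0767, 0.0365]
contact_force: [-6.7, -0.2, 16.6]
gripper_width: 0.449
```

```bash
python3 -m handwheel '[0,0,0.1,0,0,0,0.5,0,0,0.1,0,0,0,0.6,0,0,0.1,0,0,0,0.7,0,0,0.1,0,0,0,0.7,0,0,3,0,0,0,0.7,0,0,6,0,0,0,0.75,0,0,10,0,0,0,0.75,0,0,10,0,0,0,0.75]'
python3 -m handwheel '[-3,-3,0,0,0,0,0.75,-6,-6,0,0,0,0,0.75,-9,-9,0,0,0,0,0.75,-12,-12,0,0,0,0,0.75,-15.1,-15.8,0,0,0,0,0.75,-15.1,-15.8,0,0,0,0,0.75,-15.1,-15.8,0,0,0,0,0.75,-15.1,-15.8,0,0,0,0,0.75]'
python3 to.py .4638 -.0817 .007 -2.4; python3 - <<'E'
from h import *
im,*cam=grab('top');hsv=cv2.cvtColor(im,cv2.COLOR_RGB2HSV);H,S,V=[hsv[...,k].astype(int) for k in range(3)]
print('grey',blob((S<90)&(V>120),(295,145,375,185),.050,cam))
E
```

```text
t: 25.25
eef_pos: [0.6194, 0.0764, 0.1432]
tool_rot: [0.002, 0.721, 0.693, 0.005]
contact_force: [1.3, -0.3, 0.9]
gripper_width: 0.749
t: 25.92
eef_pos: [0.4688, -0.0817, 0.1434]
tool_rot: [0.002, 0.722, 0.692, 0.005]
contact_force: [0.8, 0.4, -0.7]
gripper_width: 0.746
F [ 0.8  0.4 -0.7] g 0.746 p [ 0.4688 -0.0817  0.1434] yaw -2.4
shift [ -0.5   -0.   -13.64] turn [-0.23  0.58  0.  ]
grey [613.8  74.8 100.   40.5  87.3]
```

```bash
python3 -m handwheel '[-0.5,0,-3,-0.2,0.6,0,0.75,-0.5,0,-6,-0.2,0.6,0,0.75,-0.5,0,-9,-0.2,0.6,0,0.75,-0.5,0,-11.5,-0.2,0.6,0,0.75,-0.5,0,-13,-0.2,0.6,0,0.75,-0.5,0,-13.5,-0.2,0.6,0,0.75,-0.5,0,-13.6,-0.2,0.6,0,0.75,-0.5,0,-13.6,-0.2,0.6,0,0.75]'
python3 to.py .4638 -.0817 .007 -2.4
python3 -m handwheel '[0,0,0,0,0,0,0.6,0,0,0,0,0,0,0.4,0,0,0,0,0,0,0.3,0,0,0,0,0,0,0.3,0,0,0,0,0,0,0.3]' 50
python3 to.py .4638 -.0817 .007 -2.4
```

```text
t: 26.63
eef_pos: [0.4654, -0.0803, 0.0075]
tool_rot: [-0.0, 0.721, 0.693, 0.0]
contact_force: [0.4, 0.3, 0.4]
gripper_width: 0.748
F [0.4 0.3 0.4] g 0.748 p [ 0.4654 -0.0803  0.0075] yaw -2.22
shift [-0.16 -0.14 -0.05] turn [-0.02  0.   -0.18]
t: 27.05
eef_pos: [0.4667, -0.08, 0.0086]
tool_rot: [0.001, 0.721, 0.693, 0.001]
contact_force: [0.1, 0.9, 7.5]
gripper_width: 0.526
F [0.1 0.9 7.5] g 0.526 p [ 0.4667 -0.08    0.0086] yaw -2.2
shift [-0.29 -0.17 -0.16] turn [-0.05  0.15 -0.2 ]
```

```bash
python3 -m handwheel '[0,0,3,0,0,0,0.3,0,0,6,0,0,0,0.3,0,0,9,0,0.1,0,0.3,0.3,3,10,0,0.1,0,0.3,0.6,7,10,0,0.1,0,0.3,1,11,10,0,0.1,-0.2,0.3,1,14.5,10,0,0.1,-0.2,0.3,1,16.5,10,0,0.1,-0.2,0.3]'
python3 -m handwheel '[0,0,0,0,0,0,0.3,0,0,0,0,0,0,0.3,0,0,0,0,0,0,0.3,0,0,0,0,0,0,0.3]'
python3 - <<'E'
from h import *
a,*cam=grab('wrist');cv2.imwrite('pics/w11.png',a[:,:,::-1])
E
python3 to.py .4765 .0852 .05 -2.4
```

```text
t: 27.72
eef_pos: [0.4766, 0.09, 0.1091]
tool_rot: [-0.001, 0.72, 0.694, 0.002]
contact_force: [0.8, 0.2, -2.2]
gripper_width: 0.527
t: 28.05
eef_pos: [0.4764, 0.0883, 0.1092]
tool_rot: [-0.0, 0.721, 0.693, 0.002]
contact_force: [-0.3, -0.9, -2.3]
gripper_width: 0.525
F [-0.1 -0.8 -1.4] g 0.53 p [0.4765 0.0882 0.1092] yaw -2.28
shift [-0.   -0.3  -5.92] turn [-0.15  0.1  -0.12]
```

View pics/w11.png

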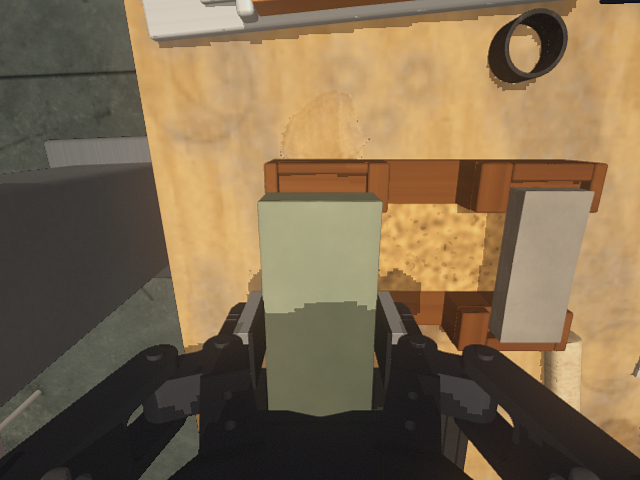

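The grey stone sits flat in its seat at the right. The green stone is held straight, with its end at (258–381, 200). Its seat edges are at columns 277 and 369, and the rim runs from row 161 to about 178.

```bash
python3 pp.py wrist '[[258,200,0.1256],[381,200,0.1256],[277,178,0.041],[369,178,0.041],[265,162,0.041],[388,161,0.041]]'; python3 to.py .4765 .0852 .05 -2.4
```

```text
(258, 200, 0.1256) [455.8 141. ]
(381, 200, 0.1256) [500.5 139.2]
(277, 178, 0.041) [452.9 139.4]
(369, 178, 0.041) [507.7 137.2]
(265, 162, 0.041) [446.5 149. ]
(388, 161, 0.041) [518.8 146.6]
F [-0.6 -0.8 -1.2] g 0.523 p [0.4765 0.0883 0.1092] yaw -2.28
shift [-0.   -0.31 -5.92] turn [-0.16  0.1  -0.12]
```

```bash
python3 -m handwheel '[0.1,-0.3,-1,-0.1,0.1,-0.1,0.3,0.1,-0.3,-3,-0.1,0.1,-0.1,0.3,0.1,-0.3,-5,-0.1,0.1,-0.1,0.3,0.1,-0.3,-5.8,-0.1,0.1,-0.1,0.3,0.1,-0.3,-5.8,-0.1,0.1,-0.1,0.3,0.1,-0.3,-5.8,-0.1,0.1,-0.1,0.3]'
python3 to.py .478 .0855 .0376 -2.4
```

```text
t: 28.65
eef_pos: [0.4774, 0.0845, 0.0509]
tool_rot: [-0.0, 0.722, 0.692, -0.0]
contact_force: [0.7, -0.5, -1.5]
gripper_width: 0.527
F [ 0.7 -0.5 -1.5] g 0.527 p [0.4774 0.0845 0.0509] yaw -2.45
shift [ 0.06  0.1  -1.33] turn [-0.01 -0.06  0.05]
```

```bash
python3 -m handwheel '[0,0,-0.4,0,0,0,0.3,0,0,-0.8,0,0,0,0.3,0,0,-1.1,0,0,0,0.3,0,0,-1.3,0,0,0,0.3,0,0,-1.4,0,0,0,0.3,0,0,-1.4,0,0,0,0.3]'
python3 to.py .478 .0855 .0376 -2.4
```

```text
t: 29.15
eef_pos: [0.4775, 0.0846, 0.0377]
tool_rot: [-0.001, 0.722, 0.692, 0.0]
contact_force: [-2.6, 0.1, 9.8]
gripper_width: 0.528
F [-2.6  0.1  9.8] g 0.528 p [0.4775 0.0846 0.0377] yaw -2.46
shift [ 0.05  0.09 -0.01] turn [-0.07 -0.06  0.06]
```

It made contact at the predicted height. I'll release, retreat upwards and aside, and check from the top.

```bash
python3 -m handwheel '[0,0,0,0,0,0,0.6,0,0,0,0,0,0,0.7,0,0,0,0,0,0,0.75,0,0,0,0,0,0,0.75,0,0,3,0,0,0,0.75,0,0,6,0,0,0,0.75,0,0,10,0,0,0,0.75,0,0,13,0,0,0,0.75]'
python3 -m handwheel '[0,-4,2,0,0,0,0.75,0,-8,4,0,0,0,0.75,0,-12,4,0,0,0,0.75,0,-16,4,0,0,0,0.75,0,-20,4,0,0,0,0.75,0,-24,4,0,0,0,0.75,0,-26,4,0,0,0,0.75,0,-26,4,0,0,0,0.75]'
python3 - <<'E'
from h import *
im,*cam=grab('top');hsv=cv2.cvtColor(im,cv2.COLOR_RGB2HSV);H,S,V=[hsv[...,k].astype(int) for k in range(3)]
print('green',blob((H>25)&(H<90)&(S>25),(285,222,380,265),.054,cam))
print('grey',blob((S<90)&(V>120),(295,145,375,185),.050,cam))
print('coarse',blob((H<18)&(S>120)&(V>180),(195,145,256,305),.039,cam))
s,*_=grab('scene')
cv=np.zeros((600,800,3),np.uint8);cv[:300,:476]=cv2.resize(im[140:310,190:460],(476,300),interpolation=cv2.INTER_CUBIC);cv[300:,:]=cv2.resize(s[215:365,160:400][:, :],(800,500))[100:400]
cv2.imwrite('pics/end.png',cv[:,:,::-1])
E
```

```text
t: 29.82
eef_pos: [0.4778, 0.0842, 0.1697]
tool_rot: [-0.0, 0.722, 0.691, 0.0]
contact_force: [-0.2, 0.6, 0.3]
gripper_width: 0.746
t: 30.48
eef_pos: [0.4768, -0.1816, 0.2102]
tool_rot: [0.001, 0.725, 0.689, -0.0]
contact_force: [-0.8, 0.1, -0.1]
gripper_width: 0.749
green [475.9  80.2 108.3  46.9  87.6]
grey [613.9  74.8 100.   40.3  87.3]
coarse [533.4 265.  178.7  61.9   3. ]
```

View pics/end.png

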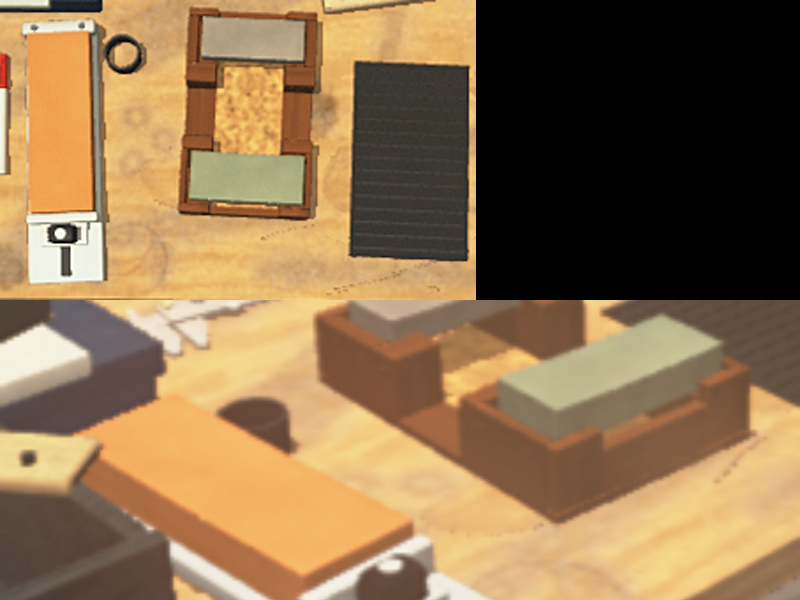

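Both small stones lie flat in their seats (sizes fit at the seated height, positions within about 1 mm of the seat centres). The coarse stone is between the jaws at (533,265) and 3.0°, and the robot is clear.

```bash
python3 -c "
from station import *
print(hand_in())"
```

```text
the job is handed in; nothing more can be done
None
```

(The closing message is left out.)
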